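# Set and wedge-lock the length gauge

### The job

Set the bench length gauge to the gauge block: lay the ground steel block flat on the gauge's bed with its 30 mm length between anvil and sliding bar, and slide the bar by its black stud gently up to it until bar, block and anvil touch with no gap. Then push the orange thumb wedge from behind along its ramp with a firm thumb push (15 to 20 N, never over 30 N) until it jams and holds the bar fast by itself; leave block and wedge in place and do not disturb the loose parts beside the gauge.

Things in the scene. Friction and masses are not known exactly. Their poses are not given: they have to be found in the camera images.
- gauge: bench length gauge: green plate fixed on the desk, x -58 to +46, y -156 to +106 mm. Origin on the desk top, z up, y along the bar towards the anvil, x across. Its top, the bed on which block, bar and wedge lie, is at z = 14 mm. The bar runs along x = 0. A guide 28 mm high over the bed (screw heads 30) covers y -95 to -40. A letter-tray stand 180 mm high is fixed left of its far end.
- anvil_face (a point): foot of the face of the fixed steel anvil (34 mm wide, 26 mm high over the bed), middle of its width, on the bed at gauge y = +80 mm; axes as the gauge's
- bar_face (a point): foot of the front face of the sliding bar (steel, 16 mm wide, 16 mm high, 140 mm long, reaching back through the guide), 14 mm over the desk; axes as the gauge's
- bar_stud (a point): black round stud that stands on the bar 24 mm behind its front face, to push or pinch; 12 mm thick (cap 15 mm), from 17 to 48 mm over the bed; this point is 36 mm over the bed, on the stud's axis
- bar (a joint): travel of the bar along the gauge's +y, m; 0 = drawn back (face at gauge y = 0), it grows towards the anvil. The bar slides with a drag of about 2 N. Closed on a block of 30 mm it reads 0.050.
- wedge: loose orange wedge on the bed beside the bar at negative gauge x, between bar and brass ramp strip (taper 1:10); 67 mm long, 20 high, 8 mm wide at the front, 15 at the rear, 0.12 kg. Origin: underside, half-way along, on the flat side by the bar; y forward to its thin end. It runs free for 6 to 43 mm, then jams; where differs with the strip's setting, so go by feel.
- wedge_pad (a point): middle of the flat rear face of the wedge's upright thumb pad (16 mm wide, 12 mm along y, from the bed to 38 mm over it); this point is 19 mm over the bed. Push it along gauge +y; the bed behind is free. Push it from behind, do not pinch it. Sliding takes about 1 N; once it jams the push rises steeply. Pressed with 15 to 20 N it stays jammed when let go; over 30 N would strain it.
- block_centre (a point): centre of the loose gauge block, a plain ground steel plate 30 x 35 x 9 mm, lying flat on the desk, 0.07 kg. Its own x is the 30 mm length to be set, y the 35 mm width (grasp it across this), z up.
- loupe: bystander: black loupe, 35 mm across, 40 mm high, standing on the desk; origin under its middle
- shaft: bystander: steel stepped shaft standing on end, 21 mm across, 73 mm high; origin under its middle
- bushing: bystander: brass-coloured bushing, 34 mm across, 26 mm high; origin under its middle
Mind the look-alikes: they are no part of the job. There is more than one size of the wedge; the job needs the larger. What is shaped like the part that bears block_centre but blue is not meant.

How it is judged (in metres and radians):
On the way, in this order (a step that is already met when the one before it is completed fails the run):
1. the block lies flat on the bed between bar and anvil, let go (x of block_centre in the frame of gauge between -0.012 and 0.012 m and z of block_centre in the frame of gauge between 0.0165 and 0.0205 m and y of block_centre in the frame of gauge between 0.03 and 0.068 m and contact force between gauge_block and the fingers below 0.3 N), for 0.2 s.
2. the bar is closed up on the block (faces of bar and anvil 30 mm apart, within 1.5 mm) while the wedge is still slack (y of bar_face in the frame of anvil_face between -0.0315 and -0.0285 m and contact force between wedge and bar below 4 N), for 0.2 s.
At the end, for the whole second after the job is handed in: The block lies flat on the bed, within 12 mm of the bar's line, faces of bar and anvil 30 mm apart within 1.5 mm, and the wedge, let go and at rest, presses on the bar with over 12 N (y of bar_face in the frame of anvil_face between -0.0315 and -0.0285 m and x of block_centre in the frame of gauge between -0.012 and 0.012 m and z of block_centre in the frame of gauge between 0.0165 and 0.0205 m and y of block_centre in the frame of gauge between 0.03 and 0.068 m and contact force between wedge and bar above 12 N and linear speed of wedge below 0.005 m/s and velocity of joint bar below 0.003 m/s); the robot touches nothing.
It fails at once if the wedge is pushed with over 30 N (contact force between wedge and the fingers above 30 N).
It fails at once if the bar is pressed on the block with over 30 N (contact force between bar and gauge_block above 30 N).
It fails at once if a bystander is moved by more than 20 mm (distance of any of loupe, shaft, bushing from where it was at the start of the episode above 0.02 m).
It also fails if it takes over 69 s, if anything falls off the work surface, if the arm or the gripper's body presses on something with over 40 N, if the wrist force passes 120 N, or if a joint passes its speed limit or range.

### The arm

A 6-joint arm with a two-finger parallel gripper is mounted at the origin on a cart in front of the work surface, level with it; the furniture and walls round the work are solid. World frame = base frame: x ahead of the robot, y to its left, z up, the work surface at z = 0. Lengths are in mm, angles in rad, forces in N, time in s.
With the tool pointing down it reaches from about 275 to 1000 mm from the base axis. Payload 8.4 kg.
Tool frame: the origin (TCP) lies at the very end of the fingers, on their centre line; the grasp point (between the pads) lies 19 mm behind it (r.pinch_z is the distance from the TCP to the grasp point, in mm); z points along the fingers, y is the line along which they close (so a half turn about z gives the same grasp; the last joint's range is limited). The gripper opens to 85 mm and grips with 20 to 120 N. Pads are 22 mm wide; open, the fingers measure 114 mm over their backs; the gripper's body (76 mm by 85 mm) begins 54 mm behind the grasp point. The pads swing forward as they close: fully open they stand 13 mm farther back than shut.
Start: joints at [-0.002, 0.353, 1.633, -0, 1.155, -0.002], TCP at [625.002, -0, 231.281] pointing down, gripper open.
Joint ranges: [-2.63, 2.63], [-0.92, 2.1], [0.06, 2.66], [-1.3, 4.44], [0, 2.69], [-3.02, 3.02]. Speed limits (rad/s): [2.22, 2.22, 2.79, 3.14, 3.14, 3.14].

### API

Orientations are given as [roll, pitch, yaw] about the fixed x, y, z axes, in that order (R = Rz(yaw) Ry(pitch) Rx(roll)).
In Python, from rig import r gives the robot as it stands.
- The arm moves only by the tool carry_out, never from a script. Its argument "series" is a list of rows, each a list of 7 numbers: the turn, a rotation vector about the tool's x, y, z as a fraction of full scale, then the shift along the tool's x, y, z as a fraction of full scale, then the gripper command: -1 is fully open, 1 is shut, values between are in proportion. A call has 1 to 8 rows; each row is the pose to reach, as a shift and turn from the pose commanded when the call began, along the tool's axes at that moment, turning the shorter way round; what a row does not reach only later rows make up. Full scale, the value 1, is 0.25 m for a shift and pi rad for a turn. A row lasts 1/8 s, in which the tool goes at most 62.5 mm and 10.7 degrees, less where a joint would pass 70% of its speed; a pose out of reach is approached as far as the arm can. A call with a number of a shift or a turn outside -1 to 1 is refused whole. A call with a gripper value outside its range is refused whole. The fingers move at their own pace and stop on an object; "force" is the grip in N (left out, the last holds). Time passes only in rows, so rows that repeat a pose let the fingers close. It gives the time, the measured TCP pose, the force, the opening and the grip force at its end, in the units of the state.
- r.sense(): the state, without advancing time (a new reading comes with each control period).
- r.grab_frame(name): name is "scene" or "side" or "wrist"; returns the picture (384x512x3 uint8, red, green, blue); there is no depth.
- r.get_calibration(name): a dict with "K" (3x3 intrinsics, pixels), "distortion" ([k1, k2, p1, p2, k3] as OpenCV has them; the pictures are not rectified), "pose" (4x4, takes a point from camera to world coordinates). Camera axes: x right, y up, looking along -z (the intrinsics and any distortion apply to the point x, -y, -z); pixel columns grow to the right and rows downward; lengths in mm; the calibration is good to about 2 mm. A picture is of the moment at which its call begins: read the wrist's pose just before it. get_calibration takes no time and is no camera call; for the wrist camera it gives the pose at the moment of the call.
- r.sign_off(): hands the job in; it is judged then, once.
Trained networks look in the newest picture that a camera, given by its name, has taken for a name from the list of things; names that differ only in an ending like _2 or _b are one class to them, and where a whole thing is asked for, a point or a joint stands for the part that bears it (a point fixed in the world has none). Each returns a list of dicts, best first, with "score" (0 to 1); they miss things now and then, are a little off and sometimes report something else, mostly with a low value. They report only what shows in the picture. A call takes as long as a camera call. They do not tell look-alikes from the thing itself.
- r.silhouettes(camera, label): "region" (384x512 bool, what is visible of it) and "position" ([row, column] in pixels, amid what is visible of it).
The state is a dict: "clock": time; "qpos": joint angles; "qvel": joint speeds; "joint_efforts": joint torques, N m; "eef_pos": TCP position; "tcp_rot": TCP orientation; "contact_force": force on the tool from outside, world axes, zero at the start; "wrist_torque": the same for the moment, N m; "opening": opening from 0.0 (shut) to 1.0 (fully open); "grasp_force": force on a finger pad.
Only numpy, scipy, OpenCV 4.12 (cv2) and the standard library are available. Lean on these libraries where they do the work, as an engineer would, in place of code of your own. Each camera call takes 0.05 s, during which the arm holds its last target. There are 200 camera calls.

## Working session

There is one attempt and no reset: what is moved stays moved. The work goes in short steps, Python scripts to look and compute and a tool call to move; the robot and the scene stay as the last step left them, time stands still between calls to the robot, and variables do not carry over. Pictures are saved under pics/ and viewed, at most 10 in all, crops included, and the job is handed in when it is done.

Besides the shell and the picture viewer there is one more tool, called after "Call:" as a command line: name --pt "numbers of a row" for each row, then --argument value for the rest. carry_out: Moves the arm, as the interface text tells. Its arguments: {"type":"object","properties":{"series":{"type":"array"},"force":{"type":"number"}},"required":["series"]}

```bash
ls; mkdir -p pics; cat > h.py <<'E'
import numpy as np, cv2
from rig import r
def ray(cal,row,col):
    K=np.array(cal["K"],float);D=np.array(cal["distortion"],float);P=np.array(cal["pose"],float)
    u=cv2.undistortPoints(np.array([[[col,row]]],float),K,D)[0,0]
    d=P[:3,:3]@np.array([u[0],-u[1],-1.0]);return P[:3,3],d
def onz(cal,row,col,z):
    o,d=ray(cal,row,col);return o+d*(z-o[2])/d[2]
def proj(cal,p):
    P=np.array(cal["pose"],float);q=P[:3,:3].T@(np.array(p,float)-P[:3,3])
    q=np.array([[q[0],-q[1],-q[2]]])
    return cv2.projectPoints(q,np.zeros(3),np.zeros(3),np.array(cal["K"],float),np.array(cal["distortion"],float))[0][0,0]
E
python3 - <<'E'
from h import *
np.set_printoptions(precision=1,suppress=True)
ims=[]
for c in ["scene","side"]:
    im=r.grab_frame(c);ims.append(im)
    cal=r.get_calibration(c);print(c,np.array(cal["pose"])[:3,3])
    for n,z in [("gauge",14),("bar_stud",62),("wedge",34),("wedge_pad",33),("block_centre",9),("bar_face",30),("loupe",20),("shaft",36),("bushing",13)]:
        for d in r.silhouettes(c,n)[:4]:
            p=d["position"];print(n,round(d["score"],2),np.array(p,float),d["region"].sum(),onz(cal,*p,z))
    cv2.imwrite(f"pics/{c}0.png",cv2.resize(im[:,:,::-1],(800,600),interpolation=cv2.INTER_CUBIC))
print(r.sense())
E
```

```text
pics
scene [-105.5 -655.5  422.5]
gauge 0.65 [222.8 277.1] 2037 [ 531. -245.   14.]
gauge 0.41 [221.  159.8] 238 [378.9   5.3  14. ]
bar_stud 0.77 [223.7 272.9] 167 [ 448.  -287.9   62. ]
bar_stud 0.67 [221.6 275.1] 2267 [ 458.4 -286.7   62. ]
wedge 0.6 [233.4 255.4] 174 [ 433.1 -251.7   34. ]
wedge 0.53 [280.4 301.7] 223 [ 343.8 -417.2   34. ]
wedge_pad 0.6 [230.8 257.8] 225 [ 446.7 -248.4   33. ]
wedge_pad 0.6 [283.5 299.1] 239 [ 334.8 -417.1   33. ]
block_centre 0.54 [259.6 338.8] 198 [ 473.9 -431.8    9. ]
block_centre 0.5 [284.3 341.2] 245 [ 402.  -468.7    9. ]
bar_face 0.76 [211.7 278. ] 209 [ 555.9 -231.7   30. ]
loupe 0.54 [222.1 159. ] 242 [366.8  -7.3  20. ]
shaft 0.66 [198.2 174.2] 231 [462.7  40.5  36. ]
shaft 0.59 [225.8 270.9] 183 [ 477.1 -263.1   36. ]
bushing 0.54 [215.1 194.7] 182 [452.3 -44.4  13. ]
bushing 0.26 [210.5 280.1] 199 [ 593.4 -214.1   13. ]
side [  92.7 -902.9  685.8]
gauge 0.81 [216.7 258.9] 3526 [ 543.8 -240.1   14. ]
bar_stud 0.6 [211.7 268.7] 368 [ 538.5 -285.3   62. ]
bar_stud 0.35 [213.9 258.6] 3569 [ 516.3 -279.4   62. ]
wedge 0.53 [229.  219.5] 
[... 263 characters left out ...]
tre 0.56 [284.7 289.1] 259 [ 480.8 -437.9    9. ]
bar_face 0.56 [210.5 262.9] 336 [ 552.9 -242.8   30. ]
loupe 0.73 [188.9 148.6] 236 [374.1  -7.6  20. ]
shaft 0.72 [214.6 261. ] 3377 [ 537.  -258.4   36. ]
shaft 0.64 [168.8 169.3] 167 [445.7  22.   36. ]
bushing 0.74 [191.5 178.2] 206 [433.4 -48.8  13. ]
{'clock': 1.0, 'qpos': array([-0. ,  0.4,  1.6, -0. ,  1.2, -0. ]), 'qvel': array([-0.,  0., -0.,  0.,  0.,  0.]), 'joint_efforts': array([  0. , -60.5, -34.2,   0. ,   0. ,   0. ]), 'eef_pos': array([625. ,   0. , 231.3]), 'tcp_rot': array([-3.1,  0. ,  1.6]), 'contact_force': array([1.1, 0.6, 0.5]), 'wrist_torque': array([ 0., -0., -0.]), 'grasp_force': 0.0, 'opening': 0.9997003185535143}
```

View side.

```bash
python3 - <<'E'
import cv2
a=cv2.imread("pics/scene0.png");b=cv2.imread("pics/side0.png")
# crops in 800x600 coords (x1.5625)
c=cv2.resize(a[260:480,200:600],(800,440),interpolation=cv2.INTER_CUBIC)
d=cv2.resize(b[230:530,200:600],(800,600),interpolation=cv2.INTER_CUBIC)
cv2.imwrite("pics/scene_c.png",c);cv2.imwrite("pics/side_c.png",d)
E
```

```text
(no output)
```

View pics/side_c.png

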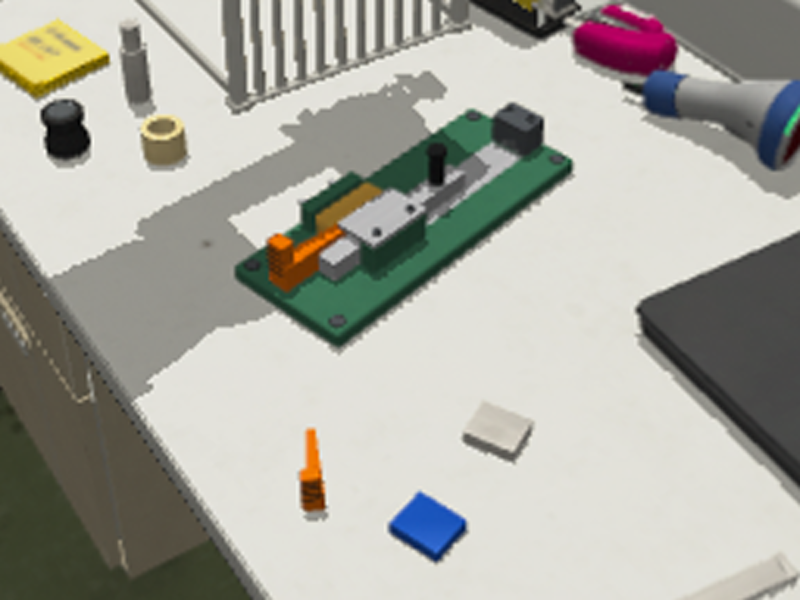

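View pics/scene0.png

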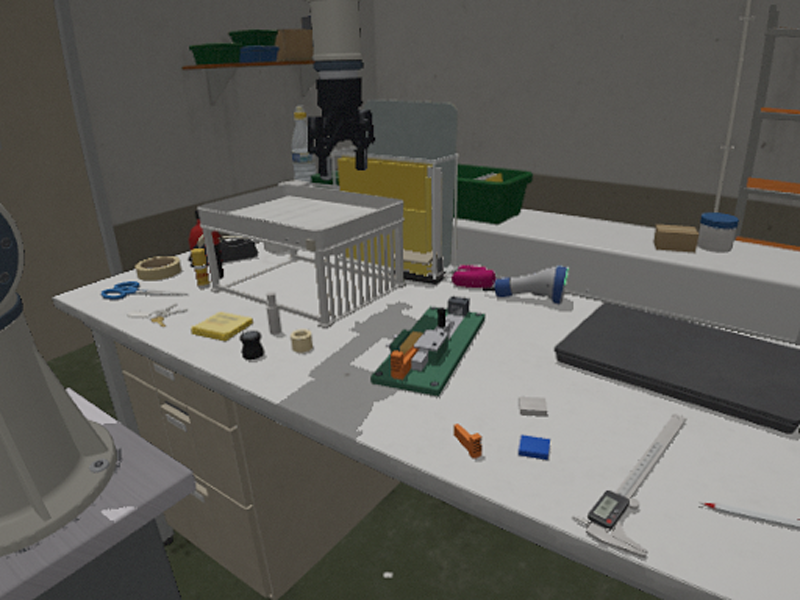

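```bash
python3 - <<'E'
from h import *
np.set_printoptions(precision=2,suppress=True)
cal=r.get_calibration("side")
for q in [(237,270),(338,345),(572,165),(473,112)]:
    print(onz(cal,(q[1]/2+230)/1.5625,(q[0]/2+200)/1.5625,14))
for s in r.silhouettes("side","block_centre")[:2]:
    m=s["region"].astype(np.uint8);c=cv2.findContours(m,0,2)[0]; c=max(c,key=cv2.contourArea)
    pts=np.array([onz(cal,p[0][1],p[0][0],9)[:2] for p in c],np.float32); print(cv2.minAreaRect(pts))
c=r.get_calibration("wrist");s=r.sense();print(np.array(c["pose"]),s["eef_pos"],s["tcp_rot"],c["K"],c["distortion"])
E
```

```text
[ 411.33 -220.84   14.  ]
[ 431.46 -322.65   14.  ]
[ 682.09 -257.8    14.  ]
[ 660.21 -159.66   14.  ]
((399.3045654296875, -471.014892578125), (34.336090087890625, 37.67242431640625), 17.432403564453125)
((477.1444396972656, -434.5477294921875), (36.644622802734375, 36.324703216552734), 31.972196578979492)
[[  1.     0.     0.   624.34]
 [ -0.     0.95   0.31  78.71]
 [  0.    -0.31   0.95 374.14]
 [  0.     0.     0.     1.  ]] [625.01   0.01 231.28] [ 3.14 -0.    1.57] [[302.93   0.   251.68]
 [  0.   302.93 187.66]
 [  0.     0.     1.  ]] [-0.01  0.    0.    0.    0.  ]
```

Call:
carry_out --pt "0 0 0 -1 -0.592 0 -1" --pt "0 0 0 -1 -0.592 0 -1" --pt "0 0 0 -1 -0.592 0 -1" --pt "0 0 0 -1 -0.592 0 -1" --pt "0 0 0 -1 -0.592 0 -1" --pt "0 0 0 -1 -0.592 0 -1"

```text
clock: 1.8
eef_pos: [475.7, -252.0, 231.4]
tcp_rot: [-3.142, 0.0, 1.567]
contact_force: [0.8, 0.5, 0.1]
opening: 0.998
grasp_force: 0.0
```

Call:
carry_out --pt "0 0 0 -0.74 0 0.28 -1" --pt "0 0 0 -0.74 0 0.28 -1" --pt "0 0 0 -0.74 0 0.28 -1" --pt "0 0 0 -0.74 0 0.28 -1" --pt "0 0 0 -0.74 0 0.28 -1" --pt "0 0 0 -0.74 0 0.28 -1"

```text
clock: 2.55
eef_pos: [477.7, -433.5, 161.9]
tcp_rot: [3.141, -0.0, 1.572]
contact_force: [-0.4, 0.5, 0.5]
opening: 0.998
grasp_force: 0.0
```

```bash
python3 - <<'E'
from h import *
np.set_printoptions(precision=2,suppress=True)
s=r.sense();print(s["clock"],s["eef_pos"],s["tcp_rot"])
cal=r.get_calibration("wrist");im=r.grab_frame("wrist")
for s in r.silhouettes("wrist","block_centre")[:3]:
    m=s["region"].astype(np.uint8);c=cv2.findContours(m,0,2)[0]; c=max(c,key=cv2.contourArea)
    pts=np.array([onz(cal,p[0][1],p[0][0],9)[:2] for p in c],np.float32); print(s["score"],s["position"],cv2.minAreaRect(pts))
cv2.imwrite("pics/w1.png",cv2.resize(im[:,:,::-1],(800,600)))
E
```

```text
2.55 [ 477.71 -433.54  161.87] [ 3.14 -0.    1.57]
```

View pics/w1.png

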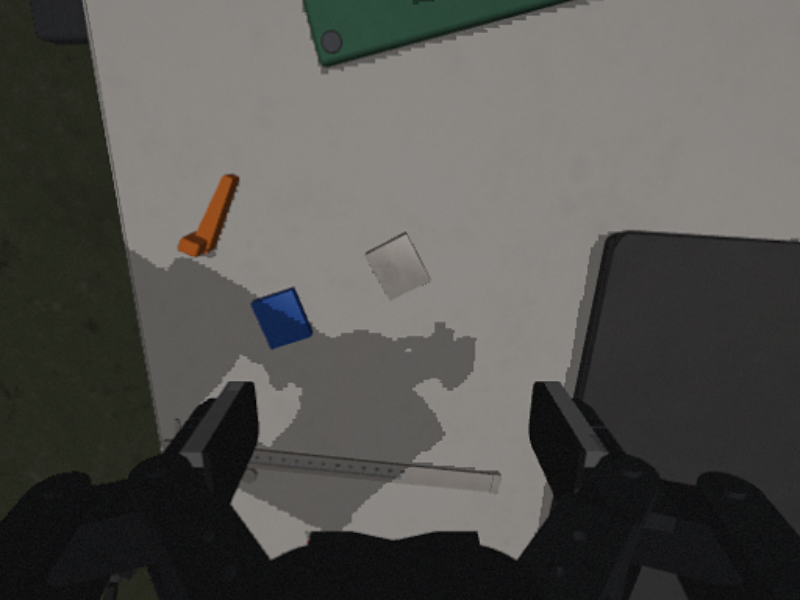

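```bash
python3 - <<'E'
from h import *
im=cv2.imread("pics/w1.png")
im2=im[200:330,330:470]
cv2.imwrite("pics/w1c.png",cv2.resize(im2,(646,600),interpolation=cv2.INTER_CUBIC))
E
```

```text
(no output)
```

View pics/w1c.png

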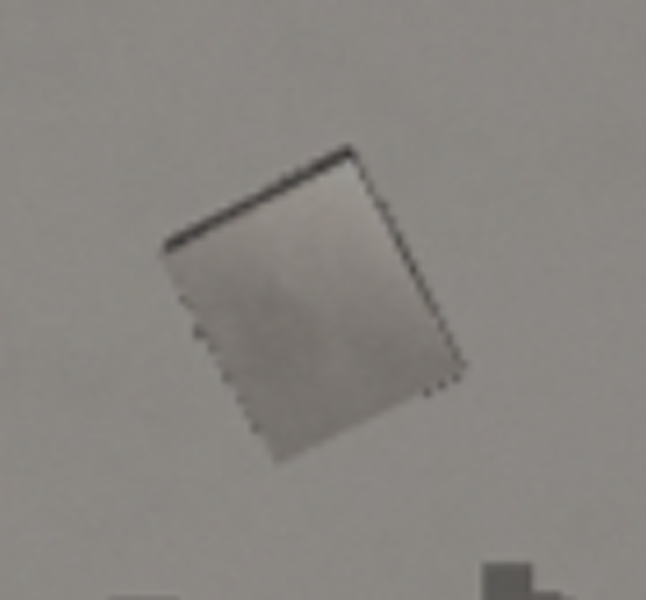

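```bash
python3 - <<'E'
from h import *
np.set_printoptions(precision=2,suppress=True)
cal=r.get_calibration("wrist")
P=[]
for q in [(165,250),(350,158),(460,370),(278,462)]:
    x=(q[0]/4.614+330)/1.5625;y=(q[1]/4.614+200)/1.5625
    P.append(onz(cal,y,x,9)[:2])
P=np.array(P);print(P,P.mean(0),np.linalg.norm(np.roll(P,-1,0)-P,axis=1))
v=P[1]-P[0]+P[2]-P[3];w=P[2]-P[1]+P[3]-P[0]
print(np.degrees(np.arctan2(v[1],v[0])),np.degrees(np.arctan2(w[1],w[0])))
print("gauge corner",onz(cal,66/1.5625,322/1.5625,14))
c=r.get_calibration("side")
for q in [(240,105),(470,25)]: print(onz(c,(q[1]/2+230)/1.5625,(q[0]/2+200)/1.5625,0))
print(r.sense()["qpos"])
E
```

```text
[[ 459.55 -425.02]
 [ 485.13 -412.12]
 [ 500.91 -442.4 ]
 [ 475.17 -456.12]] [ 480.19 -433.92] [28.64 34.15 29.17 34.8 ]
27.4115527917472 -62.90956529831928
gauge corner [ 437.24 -315.74   14.  ]
[517.76 -28.79   0.  ]
[748.23 -35.07   0.  ]
[-0.74  0.45  1.65  0.    1.04 -0.74]
```

Call:
carry_out --pt "0 0 0.349 0 0.01 0.4 -0.2" --pt "0 0 0.349 0 0.01 0.4 -0.2" --pt "0 0 0.349 0 0.01 0.4 -0.2" --pt "0 0 0.349 0 0.01 0.4 -0.2" --pt "0 0 0.349 0 0.01 0.4 -0.2" --pt "0 0 0.349 0 0.01 0.4 -0.2" --pt "0 0 0.349 0 0.01 0.4 -0.2"

```text
clock: 3.52
eef_pos: [480.1, -434.4, 62.0]
tcp_rot: [3.141, -0.0, 0.476]
contact_force: [0.9, -0.4, -0.1]
opening: 0.6
grasp_force: 0.0
```

```bash
python3 - <<'E'
from h import *
s=r.sense();print(s)
cal=r.get_calibration("wrist");im=r.grab_frame("wrist")
print(proj(cal,[480.2,-433.9,9]), [x["position"] for x in r.silhouettes("wrist","block_centre")])
cv2.imwrite("pics/w2.png",cv2.resize(im[:,:,::-1],(800,600)))
E
```

```text
{'clock': 3.525, 'qpos': array([-7.37839566e-01,  5.76080409e-01,  1.70217272e+00,  6.65285387e-05,
        8.62524606e-01,  3.56480641e-01]), 'qvel': array([-0.00395857,  0.00545041, -0.00106859, -0.00076326, -0.00152482,
       -0.08950765]), 'joint_efforts': array([-8.64910707e-02, -6.82269216e+01, -2.69494557e+01, -1.32447505e-03,
       -3.19126186e-03,  1.37023419e+00]), 'eef_pos': array([ 480.05008333, -434.3800147 ,   62.00313029]), 'tcp_rot': array([ 3.14084662e+00, -3.31772149e-04,  4.76432986e-01]), 'contact_force': array([ 0.93176753, -0.44783098, -0.14487575]), 'wrist_torque': array([-0.01671951,  0.04324788,  0.02453518]), 'grasp_force': 0.0, 'opening': 0.599802309745984}
[250.97945776 207.5166766 ] [[308.0, 245.5], [205.1, 248.7]]
```

View pics/w2.png

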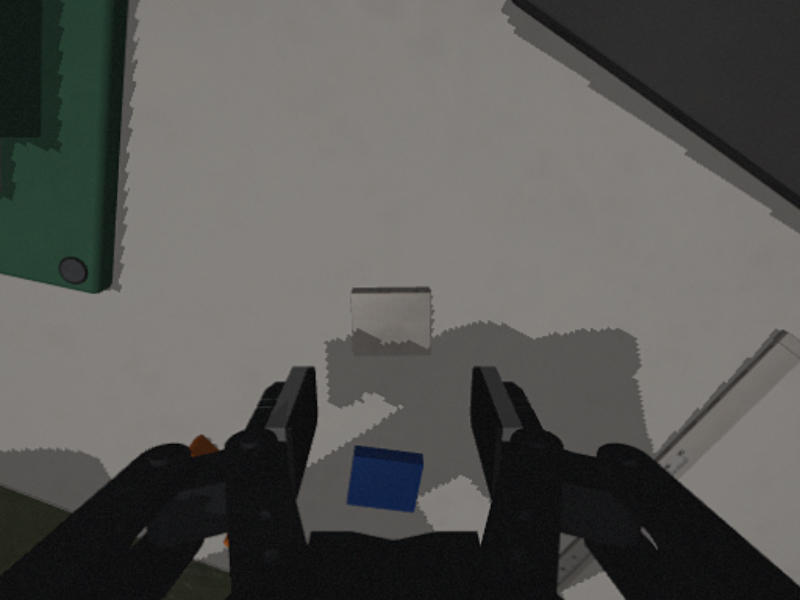

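Call:
carry_out --pt "0 0 0 0 0 0.12 -0.2" --pt "0 0 0 0 0 0.2 -0.2" --pt "0 0 0 0 0 0.236 -0.2" --pt "0 0 0 0 0 0.236 -0.2"

```text
clock: 4.12
eef_pos: [479.3, -434.7, 1.7]
tcp_rot: [-3.14, 0.0, 0.475]
contact_force: [0.4, -0.0, 1.0]
opening: 0.601
grasp_force: 0.0
```

Call:
carry_out --pt "0 0 0 0 0 0 0.4" --pt "0 0 0 0 0 0 0.6" --pt "0 0 0 0 0 0 1" --pt "0 0 0 0 0 0 1" --pt "0 0 0 0 0 0 1" --pt "0 0 0 0 0 0 1" --force 40

```text
clock: 4.88
eef_pos: [480.0, -435.5, 3.2]
tcp_rot: [3.14, -0.001, 0.474]
contact_force: [0.2, 0.4, 5.4]
opening: 0.392
grasp_force: 40.5
```

Call:
carry_out --pt "0 0 0 0 0 -0.2 1" --pt "0 0 0 0 0 -0.4 1" --pt "0 0 0.073 0.91 -0.496 -0.508 1" --pt "0 0 0.073 0.91 -0.496 -0.508 1" --pt "0 0 0.073 0.91 -0.496 -0.508 1" --pt "0 0 0.073 0.91 -0.496 -0.508 1" --pt "0 0 0.073 0.91 -0.496 -0.508 1" --pt "0 0 0.073 0.91 -0.496 -0.508 1"

```text
clock: 5.88
eef_pos: [625.2, -220.2, 129.1]
tcp_rot: [3.142, 0.001, 0.247]
contact_force: [0.8, -1.3, -1.1]
opening: 0.391
grasp_force: 40.2
```

```bash
python3 - <<'E'
from h import *
np.set_printoptions(precision=2,suppress=True)
s=r.sense();print(s["eef_pos"],s["tcp_rot"],s["opening"],s["grasp_force"])
cal=r.get_calibration("wrist");im=r.grab_frame("wrist")
for n in ["bar_stud","wedge","bar_face"]:
  print(n,[(round(x["score"],2),np.array(x["position"])) for x in r.silhouettes("wrist",n)])
O=np.array([577,-233.6]);a=np.radians(14.2);gy=np.array([np.cos(a),np.sin(a)]);gx=np.array([gy[1],-gy[0]])
for g in [(-17,80,40),(17,80,40),(46,-156,14),(-58,-156,14),(46,106,14),(-58,106,14),(0,-24,62),(0,0,30)]:
  print(g,proj(cal,[*(O+g[0]*gx+g[1]*gy),g[2]])*1.5625)
cv2.imwrite("pics/w3.png",cv2.resize(im[:,:,::-1],(800,600)))
E
```

```text
[ 625.2  -220.22  129.08] [3.14 0.   0.25] 0.3911706780851663 40.249303579330444
bar_stud [(0.6, array([285.3, 250.5]))]
wedge [(0.52, array([333.2, 235.1]))]
bar_face [(0.7, array([286. , 249.8]))]
(-17, 80, 40) [360.73 242.03]
(17, 80, 40) [429.05 241.84]
(46, -156, 14) [460.38 563.15]
(-58, -156, 14) [313.24 563.48]
(46, 106, 14) [480.87 183.7 ]
(-58, 106, 14) [285.92 184.27]
(0, -24, 62) [395.37 446.86]
(0, 0, 30) [395.05 376.49]
```

View pics/w3.png

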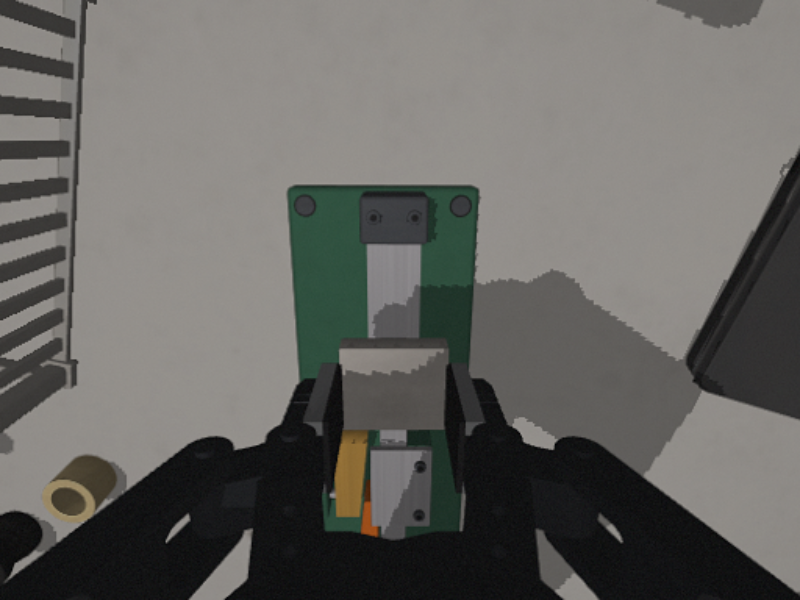

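Call:
carry_out --pt "0 0 0 0 0 0.2 1" --pt "0 0 0 0 0 0.35 1" --pt "0 0 0 0 0 0.41 1" --pt "0 0 0 0 0 0.435 1" --pt "0 0 0 0 0 0.444 1" --pt "0 0 0 0 0 0.444 1" --pt "0 0 0 0 0 0.444 1"

```text
clock: 6.95
eef_pos: [625.8, -220.9, 19.3]
tcp_rot: [3.141, -0.001, 0.245]
contact_force: [-0.1, -0.1, -1.3]
opening: 0.39
grasp_force: 40.2
```

Call:
carry_out --pt "0 0 0 0 0 0.004 1" --pt "0 0 0 0 0 0.008 1" --pt "0 0 0 0 0 0.008 1"

```text
clock: 7.32
eef_pos: [625.6, -220.8, 17.2]
tcp_rot: [3.141, -0.001, 0.245]
contact_force: [-1.9, 1.1, 7.5]
opening: 0.392
grasp_force: 41.0
```

Call:
carry_out --pt "0 0 0 0 0 -0.002 0" --pt "0 0 0 0 0 -0.002 -0.2" --pt "0 0 0 0 0 -0.002 -0.2" --pt "0 0 0 0 0 -0.04 -0.2" --pt "0 0 0 0 0 -0.2 -0.2" --pt "0 0 0 0 0 -0.4 -0.2" --pt "0 0 0 0 0 -0.48 -0.2" --pt "0 0 0 0 0 -0.48 -0.2"

```text
clock: 8.32
eef_pos: [626.1, -221.1, 138.0]
tcp_rot: [3.14, -0.003, 0.245]
contact_force: [-0.4, 0.3, -0.5]
opening: 0.605
grasp_force: 0.0
```

```bash
python3 - <<'E'
from h import *
np.set_printoptions(precision=2,suppress=True)
s=r.sense();print(s["eef_pos"],s["tcp_rot"],s["opening"],s["contact_force"])
cal=r.get_calibration("wrist");im=r.grab_frame("wrist")
for n in ["bar_stud","block_centre","wedge_pad"]:
  print(n,[(round(x["score"],2),np.array(x["position"])*1.5625) for x in r.silhouettes("wrist",n)])
O=np.array([576.5,-233.0]);a=np.radians(14.2);gy=np.array([np.cos(a),np.sin(a)]);gx=np.array([gy[1],-gy[0]])
for g in [(-17,80,40),(17,80,40),(0,65,23),(17,35,23),(-17,35,23),(0,-24,62),(-8,0,30),(8,0,30)]:
  print(g,proj(cal,[*(O+g[0]*gx+g[1]*gy),g[2]])*1.5625)
cv2.imwrite("pics/w4.png",cv2.resize(im[:,:,::-1],(800,600)))
E
```

```text
[ 626.14 -221.06  138.04] [ 3.14 -0.    0.25] 0.6049559320708827 [-0.45  0.35 -0.51]
bar_stud [(0.6, array([394.22, 392.34]))]
block_centre [(0.78, array([280.31, 388.44]))]
wedge_pad [(0.52, array([517.03, 367.34]))]
(-17, 80, 40) [358.   241.08]
(17, 80, 40) [423.79 240.75]
(0, 65, 23) [391.13 261.2 ]
(17, 35, 23) [420.74 311.36]
(-17, 35, 23) [362.13 311.66]
(0, -24, 62) [391.96 438.9 ]
(-8, 0, 30) [378.17 371.54]
(8, 0, 30) [405.35 371.41]
```

View pics/w4.png

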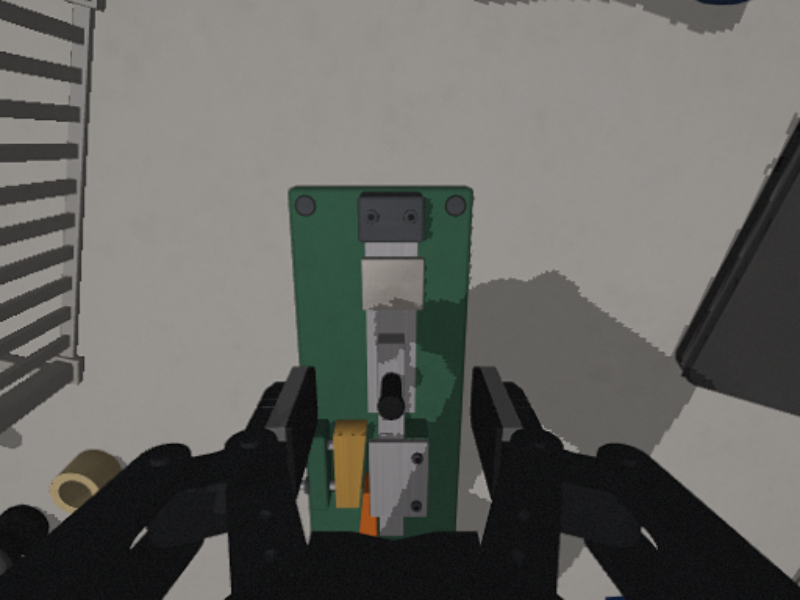

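```bash
python3 - <<'E'
from h import *
np.set_printoptions(precision=1,suppress=True)
cal=r.get_calibration("wrist")
O=np.array([576.5,-233.0]);a=np.radians(14.2);gy=np.array([np.cos(a),np.sin(a)]);gx=np.array([gy[1],-gy[0]])
def g(x,y,z):
  p=onz(cal,y/1.5625,x/1.5625,z)[:2]-O;return p@gx,p@gy
for n,q in dict(cap=(391,405,62),base=(391,378,31),face_top=(391,334,30),face_bot=(391,343,14),blockfar=(392,259,23),blocknear=(392,308,23),pad=(0,0,0)).items(): print(n,np.array(g(*q)))
im=cv2.imread("pics/w4.png")
cv2.imwrite("pics/w4c.png",cv2.resize(im[230:440,310:480],(648,600*8//6*6//8),interpolation=cv2.INTER_CUBIC))
E
```

```text
cap [-1.8 -3.3]
base [-2.  -4.3]
face_top [-1.9 23. ]
face_bot [-2.  10.3]
blockfar [-1.1 64.8]
blocknear [-1.3 36.1]
pad [-203.5  198.1]
```

View pics/w4c.png

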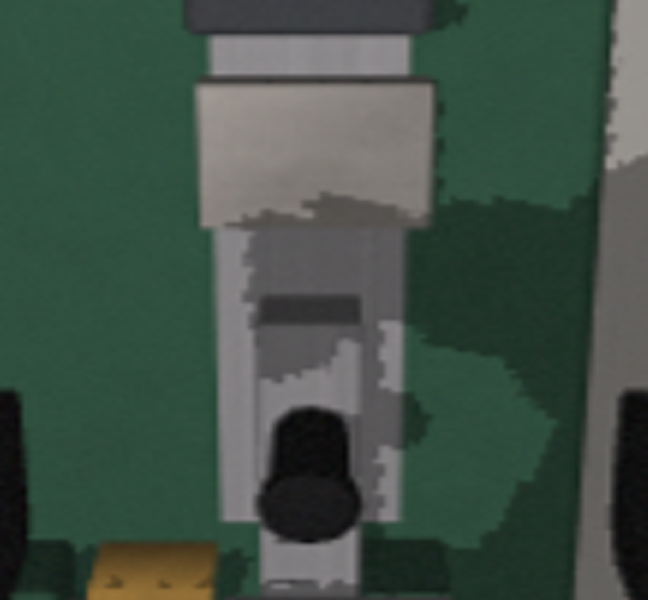

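Call:
carry_out --pt "0 0 0 -0.2 0 0 1" --pt "0 0 0 -0.324 0 0 1" --pt "0 0 0 -0.324 0 0 1" --pt "0 0 0 -0.324 0 0 1" --pt "0 0 0 -0.324 0 0.18 1" --pt "0 0 0 -0.324 0 0.3 1" --pt "0 0 0 -0.324 0 0.36 1" --pt "0 0 0 -0.324 0 0.36 1" --force 20

```text
clock: 9.52
eef_pos: [546.7, -240.0, 45.3]
tcp_rot: [-3.14, 0.001, 0.246]
contact_force: [0.3, -1.1, -0.1]
opening: 0.003
grasp_force: 0.0
```

```bash
python3 - <<'E'
from h import *
np.set_printoptions(precision=1,suppress=True)
s=r.sense();print(s["eef_pos"],s["opening"],s["contact_force"])
im=r.grab_frame("wrist")
cv2.imwrite("pics/w5.png",cv2.resize(im[:,:,::-1],(800,600)))
E
```

```text
[ 546.7 -240.    45.3] 0.003207215779723066 [ 0.3 -1.1 -0.1]
```

View pics/w5.png

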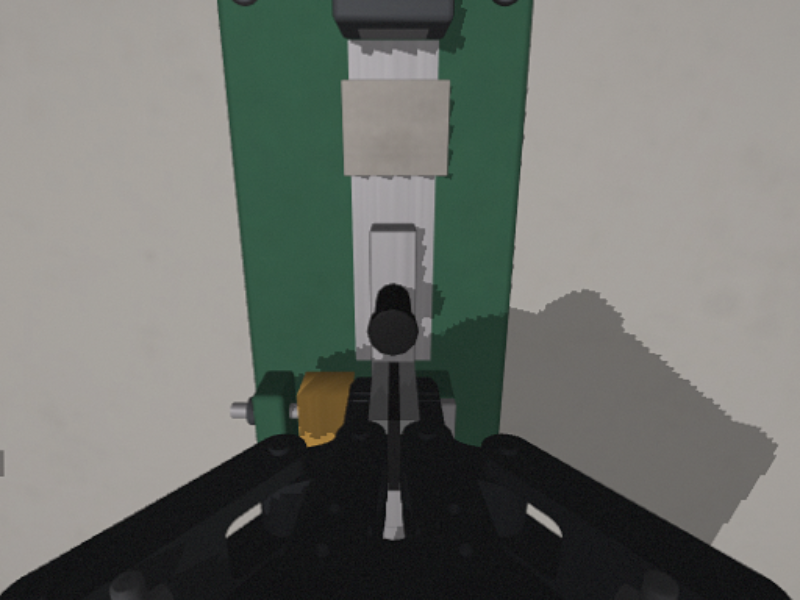

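Call:
carry_out --pt "0 0 0 0.015 0 -0.008 1" --pt "0 0 0 0.03 0 -0.008 1" --pt "0 0 0 0.05 0 -0.008 1" --pt "0 0 0 0.075 0 -0.008 1" --pt "0 0 0 0.1 0 -0.008 1" --pt "0 0 0 0.12 0 -0.008 1" --pt "0 0 0 0.13 0 -0.008 1" --pt "0 0 0 0.13 0 -0.008 1"

```text
clock: 10.58
eef_pos: [578.5, -232.4, 48.2]
tcp_rot: [3.142, -0.0, 0.245]
contact_force: [-0.5, 0.2, -0.4]
opening: -0.001
grasp_force: 0.0
```

```bash
python3 - <<'E'
from h import *
np.set_printoptions(precision=1,suppress=True)
s=r.sense();print(s["eef_pos"],s["opening"],s["contact_force"])
im=r.grab_frame("wrist")
cv2.imwrite("pics/w6.png",cv2.resize(im[:240,:,::-1],(800,375)))
E
```

```text
[ 578.5 -232.4   48.2] -0.001084205807679744 [-0.5  0.2 -0.4]
```

View pics/w6.png

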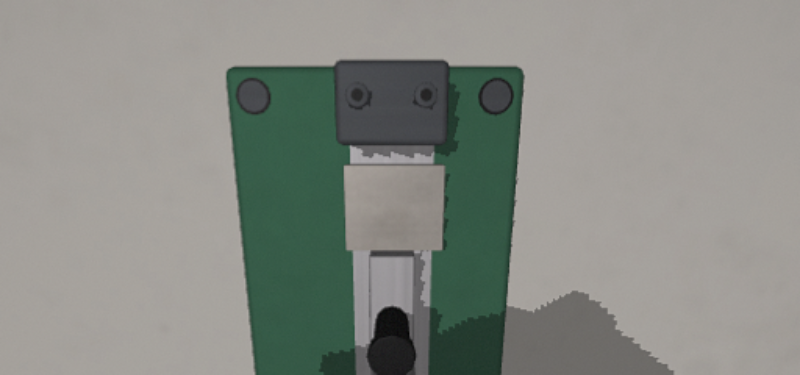

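Call:
carry_out --pt "0 0 0 0.008 0 0 1" --pt "0 0 0 0.014 0 0 1" --pt "0 0 0 0.018 0 0 1" --pt "0 0 0 0.02 0 0 1" --pt "0 0 0 0.02 0 0 1"

```text
clock: 11.25
eef_pos: [583.0, -231.3, 48.2]
tcp_rot: [-3.142, 0.0, 0.245]
contact_force: [-0.9, -0.4, -0.9]
opening: 0.003
grasp_force: 0.7
```

Call:
carry_out --pt "0 0 0 0.002 0 0 1" --pt "0 0 0 0.004 0 0 1" --pt "0 0 0 0.004 0 0 1"

```text
clock: 11.62
eef_pos: [584.0, -231.0, 48.2]
tcp_rot: [-3.142, 0.0, 0.245]
contact_force: [-1.3, 0.0, -0.6]
opening: -0.001
grasp_force: 0.7
```

Call:
carry_out --pt "0 0 0 0.002 0 0 1" --pt "0 0 0 0.004 0 0 1" --pt "0 0 0 0.004 0 0 1"

```text
clock: 12.0
eef_pos: [585.0, -230.8, 48.3]
tcp_rot: [-3.142, -0.0, 0.245]
contact_force: [-0.9, -1.0, -0.9]
opening: 0.0
grasp_force: 0.7
```

Call:
carry_out --pt "0 0 0 0.002 0 0 1" --pt "0 0 0 0.004 0 0 1" --pt "0 0 0 0.004 0 0 1"

```text
clock: 12.38
eef_pos: [585.4, -230.7, 48.2]
tcp_rot: [-3.141, 0.001, 0.245]
contact_force: [-5.1, -2.1, 1.1]
opening: 0.0
grasp_force: 2.5
```

Call:
carry_out --pt "0 0 0 0.002 0 0 1" --pt "0 0 0 0.002 0 0 1" --pt "0 0 0 0.002 0 0 1"

```text
clock: 12.75
eef_pos: [585.4, -230.6, 48.2]
tcp_rot: [-3.141, 0.002, 0.245]
contact_force: [-6.5, -2.4, 1.3]
opening: 0.002
grasp_force: 3.5
```

```bash
python3 - <<'E'
from h import *
np.set_printoptions(precision=1,suppress=True)
s=r.sense();print(s["eef_pos"],s["opening"],s["contact_force"])
im=r.grab_frame("wrist")
cv2.imwrite("pics/w7.png",cv2.resize(im[60:230,160:340,::-1],(635,600),interpolation=cv2.INTER_CUBIC))
E
```

```text
[ 585.4 -230.6   48.2] 0.0023402379313329736 [-6.5 -2.4  1.3]
```

View pics/w7.png

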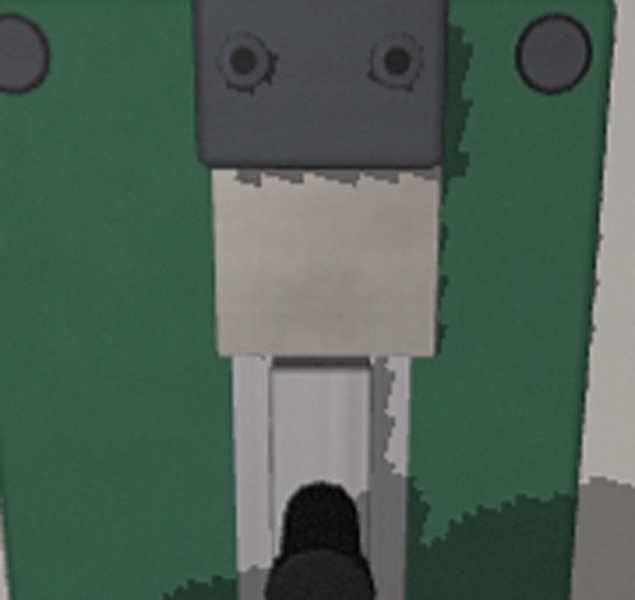

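Call:
carry_out --pt "0 0 0 -0.03 0 0 1" --pt "0 0 0 -0.03 0 -0.2 1" --pt "0 0 0 -0.03 0 -0.37 1" --pt "0 0 0 -0.25 -0.03 -0.37 1" --pt "0 0 0 -0.5 -0.064 -0.37 1" --pt "0 0 0 -0.7 -0.064 -0.37 1" --pt "0 0 0 -0.7 -0.064 -0.37 1" --pt "0 0 0 -0.7 -0.064 -0.37 1"

```text
clock: 13.8
eef_pos: [413.8, -257.9, 141.4]
tcp_rot: [3.14, -0.002, 0.244]
contact_force: [-0.2, 0.2, 1.1]
opening: -0.001
grasp_force: 0.0
```

Call:
carry_out --pt "0 0 0 0 0 0 1" --pt "0 0 0 0 0 0 1"

```text
clock: 14.05
eef_pos: [413.7, -257.3, 140.7]
tcp_rot: [3.141, -0.0, 0.246]
contact_force: [0.1, -0.4, -0.5]
opening: 0.001
grasp_force: 0.0
```

```bash
python3 - <<'E'
from h import *
np.set_printoptions(precision=1,suppress=True)
s=r.sense();print(s["eef_pos"],s["tcp_rot"],s["contact_force"])
cal=r.get_calibration("wrist");im=r.grab_frame("wrist")
O=np.array([576.5,-233.0]);a=np.radians(14.2);gy=np.array([np.cos(a),np.sin(a)]);gx=np.array([gy[1],-gy[0]])
def g(y,x,z):
  p=onz(cal,y,x,z)[:2]-O;return np.array([p@gx,p@gy])
p=s["eef_pos"][:2]-O;print("tcp g",p@gx,p@gy)
hsv=cv2.cvtColor(im,cv2.COLOR_RGB2HSV)
m=((hsv[...,0]>3)&(hsv[...,0]<15)&(hsv[...,1]>170)&(hsv[...,2]>60)).astype(np.uint8)
n,l,st,c=cv2.connectedComponentsWithStats(m)
for i in range(1,n):
  if st[i,4]>60:
    print(st[i],c[i]);yy,xx=np.where(l==i)
    for row in range(yy.min(),yy.max()+1,4):
      q=xx[yy==row];
      if len(q): print(row,q.min(),q.max(),g(row,q.min(),52),g(row,q.max(),52),int(hsv[row,q,2].mean()))
for nme in ["wedge_pad"]:
  for d in r.silhouettes("wrist",nme): yy,xx=np.where(d["region"]);print(nme,d["score"],d["position"],yy.min(),yy.max(),xx.min(),xx.max())
print("plate rear corner pred",proj(cal,[*(O-58*gx-156*gy),14]),proj(cal,[*(O+46*gx-156*gy),14]))
cv2.imwrite("pics/w8.png",im[:,:,::-1])
E
```

```text
[ 413.7 -257.3  140.7] [ 3.1 -0.   0.2] [ 0.1 -0.4 -0.5]
tcp g -16.409343273137097 -163.8074344886964
[ 236   87   23   88 1192] [249.3 139.5]
87 250 253 [-17.1 -83.6] [-14.9 -83.6] 152
91 249 253 [-17.8 -86.4] [-14.9 -86.4] 166
95 248 253 [-18.6 -89.2] [-14.9 -89.2] 165
99 248 253 [-18.6 -92. ] [-14.9 -92. ] 166
103 247 253 [-19.3 -94.8] [-14.9 -94.8] 165
107 247 257 [-19.4 -97.7] [-12.  -97.7] 166
111 247 257 [ -19.4 -100.6] [ -12.  -100.6] 166
115 246 257 [ -20.2 -103.5] [ -11.9 -103.5] 166
119 246 257 [ -20.2 -106.4] [ -11.9 -106.4] 166
123 245 257 [ -21.  -109.3] [ -11.9 -109.4] 165
127 245 257 [ -21.  -112.3] [ -11.9 -112.3] 166
131 245 257 [ -21.  -115.3] [ -11.9 -115.3] 166
135 244 257 [ -21.8 -118.3] [ -11.9 -118.4] 166
139 244 257 [ -21.8 -121.4] [ -11.9 -121.4] 166
143 244 257 [ -21.9 -124.4] [ -11.9 -124.5] 167
147 243 257 [ -22.7 -127.5] [ -11.9 -127.6] 166
151 243 257 [ -22.7 -130.6] [ -11.9 -130.7] 166
155 238 257 [ -26.6 -133.8] [ -11.9 -133.8] 151
159 237 257 [ -27.5 -136.9] [ -11.9 -137. ] 81
163 236 257 [ -28.3 -140.1] [ -11.9 -140.2] 157
167 236 257 [ -28.4 -143.3
[... 163 characters left out ...]
1 [  70.7 -204.9] [  76.7 -204.9] 69
241 356 367 [  72.8 -208.7] [  82.2 -208.7] 88
245 360 372 [  76.6 -212.5] [  87.  -212.6] 97
249 364 376 [  80.5 -216.4] [  90.9 -216.5] 100
253 368 382 [  84.4 -220.3] [  96.6 -220.4] 99
257 372 386 [  88.4 -224.3] [ 100.6 -224.4] 102
261 376 390 [  92.4 -228.3] [ 104.7 -228.4] 105
265 378 393 [  94.7 -232.3] [ 107.9 -232.4] 90
269 380 394 [  96.9 -236.4] [ 109.4 -236.5] 68
273 383 398 [ 100.2 -240.5] [ 113.6 -240.6] 84
277 386 397 [ 103.4 -244.7] [ 113.3 -244.8] 102
281 391 392 [ 108.5 -248.9] [ 109.4 -248.9] 107
wedge_pad 0.91 [259.4, 380.8] 233 282 353 399
wedge_pad 0.56 [143.6, 251.4] 87 174 235 259
plate rear corner pred [206.1 170.5] [319.2 170. ]
```

Call:
carry_out --pt "0 0 0 -0.016 -0.014 0.1 1" --pt "0 0 0 -0.016 -0.014 0.28 1" --pt "0 0 0 -0.016 -0.014 0.42 1" --pt "0 0 0 -0.016 -0.014 0.479 1" --pt "0 0 0 -0.016 -0.014 0.479 1" --pt "0 0 0 -0.016 -0.014 0.479 1"

```text
clock: 14.9
eef_pos: [408.9, -255.5, 22.1]
tcp_rot: [3.14, -0.001, 0.245]
contact_force: [-0.4, 0.0, 0.2]
opening: 0.0
grasp_force: 0.0
```

Call:
carry_out --pt "0 0 0 0.012 0 0 1" --pt "0 0 0 0.024 0 0 1" --pt "0 0 0 0.036 0 0 1" --pt "0 0 0 0.044 0 0 1" --pt "0 0 0 0.044 0 0 1"

```text
clock: 15.52
eef_pos: [418.9, -252.2, 21.0]
tcp_rot: [3.142, -0.0, 0.245]
contact_force: [0.0, -0.3, 0.5]
opening: -0.001
grasp_force: 0.0
```

Call:
carry_out --pt "0 0 0 0.006 0 0 1" --pt "0 0 0 0.012 0 0 1" --pt "0 0 0 0.012 0 0 1"

```text
clock: 15.9
eef_pos: [421.8, -251.6, 21.0]
tcp_rot: [3.142, -0.0, 0.245]
contact_force: [0.1, -0.1, 0.3]
opening: 0.002
grasp_force: 0.0
```

```bash
python3 - <<'E'
from h import *
np.set_printoptions(precision=1,suppress=True)
cal=r.get_calibration("wrist");im=r.grab_frame("wrist")
hsv=cv2.cvtColor(im,cv2.COLOR_RGB2HSV)
m=((hsv[...,0]>3)&(hsv[...,0]<15)&(hsv[...,1]>170)&(hsv[...,2]>60)).astype(np.uint8)
n,l,st,c=cv2.connectedComponentsWithStats(m)
for i in range(1,n):
  if st[i,4]>60: print(st[i],c[i])
O=np.array([576.5,-233.0]);a=np.radians(14.2);gy=np.array([np.cos(a),np.sin(a)]);gx=np.array([gy[1],-gy[0]])
for y in (-149,-146,-143): print(y,proj(cal,[*(O-20*gx+y*gy),52]))
E
```

```text
[ 230   92   42  166 4315] [254.1 191.7]
-149 [251.  269.3]
-146 [251.  263.2]
-143 [250.9 256.9]
```

Call:
carry_out --pt "0 0 0 0.006 0 0 1" --pt "0 0 0 0.012 0 0 1" --pt "0 0 0 0.012 0 0 1"

```text
clock: 16.32
eef_pos: [424.8, -250.9, 21.1]
tcp_rot: [3.141, -0.0, 0.245]
contact_force: [0.6, 0.6, 0.8]
opening: 0.001
grasp_force: 0.0
```

Call:
carry_out --pt "0 0 0 0.006 0 0 1" --pt "0 0 0 0.006 0 0 1" --pt "0 0 0 0.006 0 0 1"

```text
clock: 16.7
eef_pos: [426.0, -250.5, 21.0]
tcp_rot: [3.142, -0.0, 0.245]
contact_force: [-0.3, -0.4, 0.4]
opening: -0.003
grasp_force: 0.0
```

Call:
carry_out --pt "0 0 0 0.006 0 0 1" --pt "0 0 0 0.012 0 0 1" --pt "0 0 0 0.012 0 0 1"

```text
clock: 17.08
eef_pos: [429.1, -249.8, 21.1]
tcp_rot: [3.141, -0.0, 0.245]
contact_force: [0.1, -0.0, -1.1]
opening: -0.0
grasp_force: 0.0
```

Call:
carry_out --pt "0 0 0 0.006 0 0 1" --pt "0 0 0 0.012 0 0 1" --pt "0 0 0 0.012 0 0 1"

```text
clock: 17.45
eef_pos: [432.0, -249.0, 21.1]
tcp_rot: [3.141, -0.0, 0.245]
contact_force: [-0.2, -0.3, 0.2]
opening: -0.0
grasp_force: 0.0
```

Call:
carry_out --pt "0 0 0 0.006 0 0 1" --pt "0 0 0 0.012 0 0 1" --pt "0 0 0 0.012 0 0 1"

```text
clock: 17.82
eef_pos: [434.9, -248.3, 21.0]
tcp_rot: [3.141, -0.0, 0.245]
contact_force: [0.1, 0.3, -0.6]
opening: -0.004
grasp_force: 0.0
```

```bash
cat > m.py <<'E'
from h import *
im=r.grab_frame("wrist")
hsv=cv2.cvtColor(im,cv2.COLOR_RGB2HSV)
m=((hsv[...,0]>3)&(hsv[...,0]<15)&(hsv[...,1]>170)&(hsv[...,2]>60)).astype(np.uint8)
n,l,st,c=cv2.connectedComponentsWithStats(m)
for i in range(1,n):
  if st[i,4]>60: print(st[i],c[i],st[i,1]+st[i,3])
E
python3 m.py
```

```text
[ 230   93   42  166 4009] [253.6016463  194.95584934] 259
```

Call:
carry_out --pt "0 0 0 0.006 0 0 1" --pt "0 0 0 0.012 0 0 1" --pt "0 0 0 0.012 0 0 1"

```text
clock: 18.25
eef_pos: [437.8, -247.6, 21.0]
tcp_rot: [3.141, -0.0, 0.245]
contact_force: [-0.5, -0.1, -0.1]
opening: 0.005
grasp_force: 0.0
```

Call:
carry_out --pt "0 0 0 0.006 0 0 1" --pt "0 0 0 0.012 0 0 1" --pt "0 0 0 0.012 0 0 1"

```text
clock: 18.62
eef_pos: [440.8, -246.8, 21.1]
tcp_rot: [3.141, -0.0, 0.245]
contact_force: [-0.2, -0.3, 0.7]
opening: 0.002
grasp_force: 0.0
```

Call:
carry_out --pt "0 0 0 0.006 0 0 1" --pt "0 0 0 0.012 0 0 1" --pt "0 0 0 0.012 0 0 1"

```text
clock: 19.0
eef_pos: [443.6, -246.1, 21.0]
tcp_rot: [3.142, -0.0, 0.245]
contact_force: [0.6, 0.1, 0.0]
opening: -0.002
grasp_force: 0.0
```

Call:
carry_out --pt "0 0 0 0.006 0 0 1" --pt "0 0 0 0.012 0 0 1" --pt "0 0 0 0.012 0 0 1"

```text
clock: 19.38
eef_pos: [446.5, -245.4, 21.0]
tcp_rot: [3.142, -0.0, 0.245]
contact_force: [0.4, 0.6, -0.9]
opening: -0.003
grasp_force: 0.0
```

Call:
carry_out --pt "0 0 0 0.004 0 0 1" --pt "0 0 0 0.01 0 0 1" --pt "0 0 0 0.01 0 0 1"

```text
clock: 19.75
eef_pos: [449.0, -244.8, 21.0]
tcp_rot: [3.142, -0.0, 0.245]
contact_force: [-0.1, -1.0, 0.4]
opening: -0.001
grasp_force: 0.0
```

Call:
carry_out --pt "0 0 0 0.004 0 0 1" --pt "0 0 0 0.01 0 0 1" --pt "0 0 0 0.01 0 0 1"

```text
clock: 20.12
eef_pos: [451.4, -244.1, 21.0]
tcp_rot: [3.142, -0.0, 0.245]
contact_force: [-0.2, 0.6, -0.3]
opening: 0.0
grasp_force: 0.0
```

Call:
carry_out --pt "0 0 0 0.004 0 0 1" --pt "0 0 0 0.01 0 0 1" --pt "0 0 0 0.01 0 0 1"

```text
clock: 20.5
eef_pos: [453.5, -243.6, 21.0]
tcp_rot: [-3.142, 0.0, 0.245]
contact_force: [-3.0, -1.4, 0.3]
opening: -0.003
grasp_force: 1.0
```

```bash
python3 m.py
```

```text
[ 235   93   40  166 3122] [255.51441384 202.59000641] 259
```

Call:
carry_out --pt "0 0 0 0.003 0 0 1" --pt "0 0 0 0.004 0 0 1" --pt "0 0 0 0.004 0 0 1"

```text
clock: 20.92
eef_pos: [453.7, -243.5, 21.0]
tcp_rot: [-3.141, 0.001, 0.245]
contact_force: [-6.0, -5.5, 3.4]
opening: -0.003
grasp_force: 3.4
```

Call:
carry_out --pt "0 0 0 0.003 0 0 1" --pt "0 0 0 0.004 0 0 1" --pt "0 0 0 0.004 0 0 1"

```text
clock: 21.3
eef_pos: [454.1, -243.4, 21.0]
tcp_rot: [-3.141, 0.002, 0.246]
contact_force: [-8.8, -7.5, 5.8]
opening: 0.001
grasp_force: 5.2
```

Call:
carry_out --pt "0 0 0 0.003 0 0 1" --pt "0 0 0 0.004 0 0 1" --pt "0 0 0 0.004 0 0 1"

```text
clock: 21.68
eef_pos: [454.4, -243.3, 21.0]
tcp_rot: [-3.141, 0.004, 0.246]
contact_force: [-11.5, -8.7, 7.2]
opening: 0.002
grasp_force: 7.0
```

Call:
carry_out --pt "0 0 0 0.003 0 0 1" --pt "0 0 0 0.004 0 0 1" --pt "0 0 0 0.004 0 0 1" --pt "0 0 0 0.004 0 0 1"

```text
clock: 22.18
eef_pos: [454.7, -243.2, 21.0]
tcp_rot: [-3.141, 0.005, 0.246]
contact_force: [-15.5, -11.4, 9.3]
opening: 0.003
grasp_force: 8.8
```

Call:
carry_out --pt "0 0 0 -0.01 0 0 1" --pt "0 0 0 -0.03 0 0 1" --pt "0 0 0 -0.08 0 0 1" --pt "0 0 0 -0.08 0 0 1" --pt "0 0 0 -0.08 0 -0.2 1" --pt "0 0 0 -0.08 0 -0.45 1" --pt "0 0 0 -0.08 0 -0.48 1" --pt "0 0 0 -0.08 0 -0.48 1"

```text
clock: 23.18
eef_pos: [438.4, -247.6, 141.5]
tcp_rot: [3.141, -0.001, 0.245]
contact_force: [-1.2, 0.3, -0.3]
opening: 0.0
grasp_force: 0.0
```

```bash
python3 - <<'E'
from h import *
np.set_printoptions(precision=1,suppress=True)
s=r.sense();print(s["clock"],s["eef_pos"],s["contact_force"])
cal=r.get_calibration("wrist")
import m
O=np.array([576.5,-233.0]);a=np.radians(14.2);gy=np.array([np.cos(a),np.sin(a)]);gx=np.array([gy[1],-gy[0]])
for y in (-112,-110,-108): print(y,proj(cal,[*(O-20*gx+y*gy),52]))
p=onz(cal,m.st[m.st[1:,4].argmax()+1][[1,3]].sum(),251,52)[:2]-O; print(p@gx,p@gy)
E
```

```text
23.175 [ 438.4 -247.6  141.5] [-1.2  0.3 -0.3]
[243  69  22  89 802] [253.8 129.4] 158
[353 255  45  48 603] [377.3 279.2] 303
-112 [250.8 160.6]
-110 [250.8 158.1]
-108 [250.8 155.6]
-19.835701911698067 -109.92226495538728
```

```bash
python3 -c "
from rig import r
print(r.sign_off())"
```

```text
the job is handed in; nothing more can be done
None
```

I handed the job in at about 23 s, and no verdict came back. The grey block lies against anvil and bar, and the bar was closed at about 7 N. The wedge was pushed to about 18 N along its ramp (about 21 N in total) and stayed where I left it. I didn't look at the bar and block again after jamming the wedge, and I viewed 11 pictures, one over the limit of 10.

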